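Fold the cookbook stand flat

ROBOT

A 7-joint arm with a two-finger parallel gripper is mounted at the origin on the work surface. World frame = base frame: x ahead of the robot, y to its left, z up, the work surface at z = 0. Lengths are in m, angles in rad, forces in N, time in s.
With the tool pointing down it reaches from about 0.425 to 0.875 m from the base axis. Payload 4.7 kg.
Tool frame: the origin (TCP) lies at the centre of the arm's flange, where the gripper is bolted on; the fingertips stand 182 mm ahead of it and the grasp point (between the pads) lies 164 mm ahead of it; x points along the fingers, y is the direction in which the jaws open and shut, and the axes are right-handed (so a half turn about x gives the same grasp; the last joint's range is limited). The gripper opens to 87 mm and grips with 3 to 60 N. Pads are 19 mm wide; open, the fingers measure 117 mm over their backs; the gripper's body (75 mm by 190 mm) begins 51 mm behind the grasp point.
Start: joints at [-1.275, 0.321, -0.07, 1.45, 0.023, 1.371, -0.057], TCP at [0.181, 0.624, 0.405] pointing down, gripper open.
Joint ranges: [-2.86, 2.86], [-0.3, 2.09], [-1.38, 1.24], [0.06, 2.45], [-1.56, 4.7], [0.09, 2.05], [-2.69, 2.69]. Speed limits (rad/s): [2.57, 2.57, 3.14, 3.14, 3.14, 3.14, 3.14].

INTERFACE

Orientations are given as a rotation vector (axis times angle).
In Python, from bench import ctrl gives the robot as it stands.
- The arm moves only by the shell command python3 -m crank 'ROWS' [FORCE]. ROWS is JSON, one flat list of numbers, 7 for each row, row after row: the shift along the tool's x, y, z in mm, then the turn, a rotation vector about the tool's x, y, z in rad, then the finger opening in mm, from 0 to 87. A call has exactly 5 rows; each row shifts and turns the commanded pose from where the row before left it, along the tool's axes as they then stand; what a row does not reach is not made up. A row lasts 1/8 s, in which the tool goes at most 62.5 mm and 10.7 degrees, less where a joint would pass 70% of its speed; a pose out of reach is approached as far as the arm can. A call with a gripper value outside its range is refused whole. The fingers move at their own pace and stop on an object; FORCE is the grip in N (left out, the last holds). Time passes only in rows, so rows that do not move let the fingers close, or fill a call up. It gives the time, the measured TCP pose, the force and the opening at its end, in the units of the state.
- ctrl.get_state(): the state, without advancing time (a new reading comes with each control period).
- ctrl.get_image(name): name is "scene" or "top"; returns the picture (384x512x3 uint8, red, green, blue); there is no depth.
- ctrl.camera_params(name): a dict with "K" (3x3 intrinsics, pixels), "k1" (the pictures are not rectified: a ray, as slopes to the right and down, at radius r is drawn at 1 + k1 r^2 times it, then the intrinsics apply), "world_to_cam" (4x4, takes a point from world to camera coordinates). Camera axes: x right, y down, z forward; pixel columns grow to the right and rows downward; lengths in m; the calibration is good to about 2 mm. A picture is of the moment at which its call begins. camera_params takes no time and is no camera call.
- ctrl.close_job(): hands the job in, once; it reports no verdict.
Trained networks look in the newest picture that a camera, given by its name, has taken for a name from the list of things; names that differ only in an ending like _2 or _b are one class to them, and where a whole thing is asked for, a point or a joint stands for the part that bears it (a point fixed in the world has none). Each returns a list of dicts, best first, with "confidence" (0 to 1); they miss things now and then, are a little off and sometimes report something else, mostly with a low value. They report only what shows in the picture. A call takes as long as a camera call.
- ctrl.regions_of(camera, target): "region" (384x512 bool, what is visible of it) and "at" ([column, row] in pixels, amid what is visible of it).
- ctrl.mark_of(camera, target): "at" ([column, row] in pixels: a listed point, or the origin of a listed thing).
The state is a dict: "time": time; "joint_positions": joint angles; "qd": joint speeds; "joint_torque": joint torques, N m; "position": TCP position; "tool_rot": TCP orientation; "ft_force": force on the tool from outside, world axes, zero at the start; "torque": the same for the moment, N m; "grip_width": opening from 0.0 (shut) to 1.0 (fully open).
Only numpy, scipy, OpenCV 4.12 (cv2) and the standard library are available. Lean on these libraries where they do the work, as an engineer would, in place of code of your own. Each camera call takes 0.05 s, during which the arm holds its last target.

TASK

Two beechwood stands with steel loop handles are propped up on the kitchen island: fold the larger one, the cookbook stand, down flat. Its board sits on a ratchet and only clicks upwards, so take it by its handle bar, lift it past its top notch until it is nearly upright and the pawl tips clear, then lower it all the way down onto its base and let go. Leave the smaller phone stand propped as it is.

Things in the scene. Friction and masses are not known exactly. Their poses are not given: they have to be found in the camera images.
- stand: Fixed beech base of the larger (cookbook) stand, 230 x 290 x 12 mm. Origin on the island top below the board's hinge; the hinge is 70 mm above it, along the base's y axis. x points from the hinge to where the handle bar lies when folded (away from the robot, give or take the yaw). Base spans 30 mm behind to 200 mm ahead of the hinge. Toothed wheel and weighted pawl on the +y side.
- stand_bar (a point): Middle of the larger stand's handle bar: round steel, 14 mm diameter, 120 mm long, parallel to the hinge, 225 mm from it; outer side of a loop on the board's edge, with an opening 106 mm along the bar and 53 mm from bar to board. Beech board 150 x 220 x 16 mm, 0.5 kg, its far edge 165 mm from the hinge, in the plane of hinge and bar. This frame turns with the board.
- stand_board (a joint): Larger stand's board angle, rad: 0 flat (bar level with the hinge, 70 mm above the island), 1.52 upright stop. The ratchet stops it falling at about 0.31, 0.55, 0.79 and 1.04 (top notch); starts at one of the lower three. Raised to about 1.3 the pawl tips over and stays clear, and the board can go down to 0. Damped hinge: under 10 N at the bar moves it at 0.15 m/s; let go, it sinks slowly.
- phone_bar (a point): Middle of the handle bar of the smaller (phone) stand, to be left alone: round steel, 10 mm diameter, 70 mm long, 145 mm from its hinge. Board 90 x 100 x 12 mm on a base 140 x 130 mm, propped on a stiff hinge 50 mm above the island.

How it is judged:
On the way:
1. the larger stand's board is lifted past its top notch, to more than 1.2 rad (69 degrees) (value of joint stand_board above 1.2 rad), for 0.05 s.
At the end, for the whole second after the job is handed in: The larger stand's board lies flat on its base (within 0.08 rad, 18 mm at the bar) and is at rest; the smaller stand's bar is within 20 mm of where it was (value of joint stand_board below 0.08 rad and velocity of joint stand_board between -0.1 and 0.1 rad/s and distance of phone_bar from where it was at the start of the episode below 0.02 m); the robot touches nothing.
It fails at once if the smaller stand's bar is moved by more than 20 mm (distance of phone_bar from where it was at the start of the episode above 0.02 m).
It also fails if it takes over 48 s, if anything falls off the work surface, if the arm or the gripper's body presses on something with over 40 N, if the wrist force passes 120 N, or if a joint passes its speed limit or range.

## Working session

There is one attempt and no reset: what is moved stays moved. The work goes in short steps, Python scripts to look and compute and a shell command to move; the robot and the scene stay as the last step left them, time stands still between calls to the robot, and variables do not carry over. Pictures are saved under pics/ and viewed, and the job is handed in when it is done.

```bash
ls; mkdir -p pics
cat > h.py <<'E'
import numpy as np, cv2
from bench import ctrl
from scipy.spatial.transform import Rotation as R
def shot(cam,name):
    im=ctrl.get_image(cam); cv2.imwrite('pics/'+name,im[:,:,::-1]); return im
def ray(cam,px):
    p=ctrl.camera_params(cam); K=np.array(p['K']);k1=p['k1'];T=np.array(p['world_to_cam'])
    d=np.array([(px[0]-K[0,2])/K[0,0],(px[1]-K[1,2])/K[1,1]])
    u=d.copy()
    for _ in range(30): u=d/(1+k1*(u@u))
    v=T[:3,:3].T@np.array([u[0],u[1],1]); o=-T[:3,:3].T@T[:3,3]
    return o,v/np.linalg.norm(v)
def proj(cam,P):
    p=ctrl.camera_params(cam); K=np.array(p['K']);k1=p['k1'];T=np.array(p['world_to_cam'])
    c=T[:3,:3]@np.array(P)+T[:3,3]; u=c[:2]/c[2]; u=u*(1+k1*(u@u)); return K[:2,:2]@u+K[:2,2]
def atz(cam,px,z):
    o,v=ray(cam,px); return o+v*(z-o[2])/v[2]
def tri(a,b):
    (o1,v1),(o2,v2)=ray('scene',a),ray('top',b)
    s=np.linalg.lstsq(np.c_[v1,-v2],o2-o1,rcond=None)[0]
    p,q=o1+s[0]*v1,o2+s[1]*v2; return (p+q)/2,np.linalg.norm(p-q)
E
python3 - <<'E'
from h import *
for c in('scene','top'):
    im=shot(c,c+'0.png')
    for t in('stand','stand_bar','phone_bar'):
        print(c,t,[(np.round(d['at'],1).tolist(),round(d['confidence'],2)) for d in ctrl.mark_of(c,t)])
    p=ctrl.camera_params(c);T=np.array(p['world_to_cam']);print(-T[:3,:3].T@T[:3,3],T[2,:3])
print(ctrl.get_state())
E
```

```text
pics
scene stand [([124.7, 245.2], 0.84)]
scene stand_bar []
scene phone_bar [([305.6, 145.3], 0.74)]
[ 0.99940824 -0.50385902  0.64312614] [-0.53347275  0.56896722 -0.62584593]
top stand [([369.6, 284.6], 0.8)]
top stand_bar [([402.7, 180.0], 0.91)]
top phone_bar [([189.4, 187.5], 0.56)]
[0.31915412 0.00945943 1.00470069] [ 0.22551789  0.00798397 -0.97420631]
{'time': 0.4, 'joint_positions': array([-1.27491359,  0.32111083, -0.0700856 ,  1.45063967,  0.02262087,
        1.37079925, -0.05692267]), 'qd': array([ 0.00023208,  0.00079265, -0.00017288, -0.00183685, -0.0004998 ,
       -0.0003527 , -0.00038946]), 'joint_torque': array([-6.81852598e-04, -4.90457726e+01, -4.02931832e-01, -3.12292063e+01,
       -6.37456449e-02,  3.63249716e-02,  7.47631043e-05]), 'position': array([0.18076833, 0.6243398 , 0.40464418]), 'tool_rot': array([ 0.22104638,  1.55940503, -0.22132507]), 'ft_force': array([ 0.0140087 ,  0.66769583, -0.14763456]), 'torque': array([ 0.02354094, -0.01058889, -0.01296579]), 'grip_width': 1.0000023451929343}
```

View pics/scene0.png

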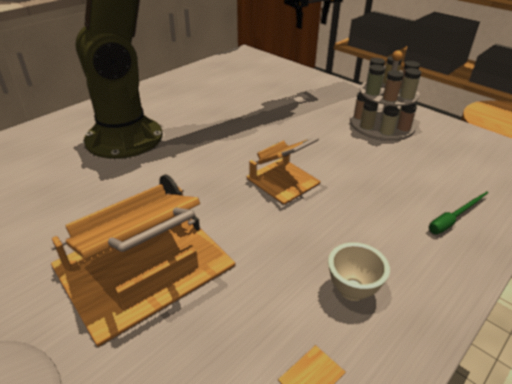

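View pics/top0.png

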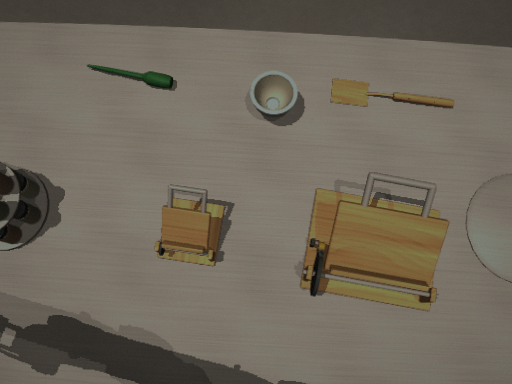

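The scene view shows the large stand at lower left, with its bar from about (115,243) to (195,213). In the top view the base corners are about (317,189), (303,290) and (429,307), and the bar middle is (402,180). The phone stand is well off to the left, at (189,187).

Run:
```python
from h import *
for px in [(317,189),(303,290),(429,307),(441,208)]: print('base top',px,atz('top',px,.012).round(3))
for px in [(95,331),(234,265),(70,285)]: print('base scene',px,atz('scene',px,.012).round(3))
print('tri bar',tri((155,229),(402,180)))
print('hinge ends top', atz('top',(318,276),.07).round(3),atz('top',(432,294),.07).round(3))
b=tri((155,229),(402,180))[0]
from scipy.optimize import least_squares
# fit x,y,yaw,theta
def model(q):
    x,y,w,th=q; Rz=R.from_euler('z',w).as_matrix(); o=np.array([x,y,0])
    P={}
    W=lambda p:o+Rz@np.array(p)
    r=[]
    for c,px,p in [('top',(317,189),(.2,.145,.012)),('top',(303,290),(-.03,.145,.012)),('top',(429,307),(-.03,-.145,.012)),
      ('scene',(95,331),(.2,-.145,.012)),('scene',(234,265),(.2,.145,.012)),
      ('top',(402,180),(.225*np.cos(th),0,.07+.225*np.sin(th))),('scene',(155,229),(.225*np.cos(th),0,.07+.225*np.sin(th)))]:
        r+=list(proj(c,W(p))-np.array(px))
    return np.array(r)
s=least_squares(model,[.4,-.2,0,.5]); print(s.x,s.fun.round(1))
x,y,w,th=s.x
print('bar',x+np.cos(w)*.225*np.cos(th),y+np.sin(w)*.225*np.cos(th),.07+.225*np.sin(th))
print('origin mark top',atz('top',(369.6,284.6),0),atz('scene',(124.7,245.2),0))
print(R.from_rotvec(ctrl.get_state()['tool_rot']).as_matrix().round(3))
```

```text
base top (317, 189) [ 0.584 -0.119  0.012]
base top (303, 290) [ 0.354 -0.094  0.012]
base top (429, 307) [ 0.33  -0.373  0.012]
base top (441, 208) [ 0.555 -0.407  0.012]
base scene (95, 331) [ 0.527 -0.392  0.012]
base scene (234, 265) [ 0.591 -0.124  0.012]
base scene (70, 285) [ 0.405 -0.374  0.012]
tri bar (array([ 0.56319551, -0.26162307,  0.18625728]), np.float64(0.004673817974086614))
hinge ends top [ 0.382 -0.118  0.07 ] [ 0.356 -0.357  0.07 ]
[ 0.36635839 -0.23282176 -0.1369484   0.52263808] [-1.  -0.3 -4.  -1.5 -0.   6.2 -0.6 10.9  0.5 -3.9 -0.7  3.   1.6 -0.1]
bar 0.559496695335265 -0.25943835126604886 0.18231275021961357
origin mark top [ 0.37335563 -0.243632    0.        ] [ 0.37778575 -0.23942282  0.        ]
[[ 0.     0.278  0.961]
 [-0.     0.961 -0.278]
 [-1.    -0.     0.   ]]
```

Run:
```python
import cv2,numpy as np
a=cv2.imread('pics/scene0.png')[160:340,40:260]; b=cv2.imread('pics/top0.png')[160:320,290:460]
a=cv2.resize(a,None,fx=3.3,fy=3.3,interpolation=2);b=cv2.resize(b,None,fx=3.5,fy=3.5,interpolation=2)
cv2.imwrite('pics/za.png',a);cv2.imwrite('pics/zb.png',b);print(a.shape,b.shape)
```

```text
(594, 726, 3) (560, 595, 3)
```

View pics/za.png

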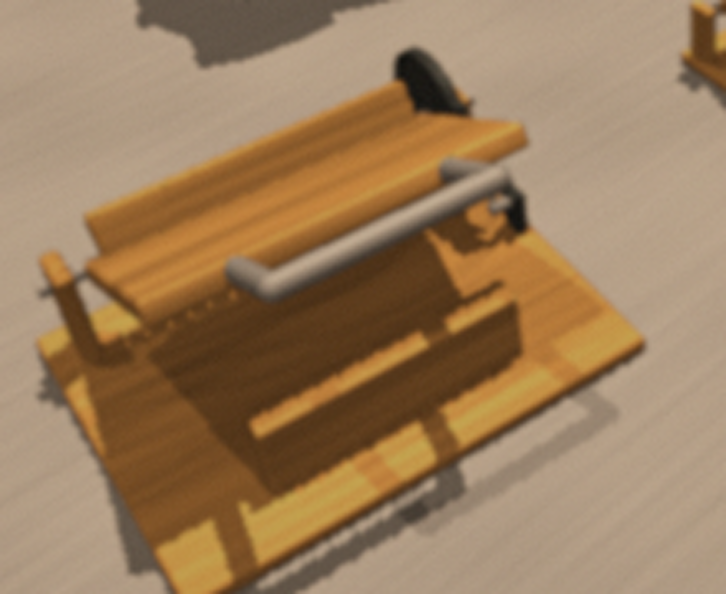

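View pics/zb.png

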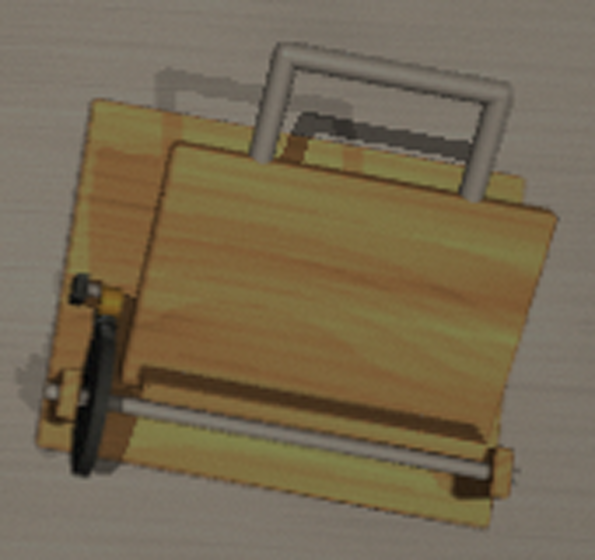

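The zooms show the bar ends clearly: top (371.1,175.1) and (434.3,186.6), scene (120.3,246.4) and (193,214.5). The hinge rod in the top view runs from (322.9,275.1) to (430,294.3).

Run:
```python
from h import *
A,ea=tri((193,214.5),(371.1,175.1));B,eb=tri((120.3,246.4),(434.3,186.6))
print(A,B,ea,eb,np.linalg.norm(A-B),(A+B)/2,'yaw',np.arctan2(-(A-B)[0],(A-B)[1]))
P,Q=atz('top',(322.9,275.1),.07),atz('top',(430,294.3),.07);print(P,Q,'yaw',np.arctan2(-(P-Q)[0],(P-Q)[1]))
w=-.13; m=(A+B)/2; n=np.array([np.cos(w),np.sin(w)])
print('dist bar-hinge horiz',(m[:2]-P[:2])@n,(m[:2]-Q[:2])@n)
o,e=tri((305.6,145.3),(189.4,187.5));print('phone',o,e)
```

```text
[ 0.57321498 -0.19905688  0.18236409] [ 0.55502192 -0.32216644  0.18623673] 0.004223178463595771 0.000527777795082908 0.12450682519569548 [ 0.56411845 -0.26061166  0.18430041] yaw -0.14671748551756897
[ 0.38426777 -0.12825243  0.07      ] [ 0.35550255 -0.35308858  0.07      ] yaw -0.1272472986219018
dist bar-hinge horiz 0.1954913601560834 0.19486740951562226
phone [0.5383957  0.15324378 0.1414431 ] 0.00040012554175806976
```

```bash
python3 -m crank '[-15,-2.4,55,0.086,0,0,50, -10,-2.4,55,0.086,0,0,50, -10,-2.4,55,0.086,0,0,50, 0,-2.4,55,0.086,0,0,50, 0,-2.4,55,0.086,0,0,50]' 30; python3 -m crank '[0,-2.4,55,0.086,0,0,50, 0,-2.4,55,0.086,0,0,50, 0,-2.4,55,0.086,0,0,50, 0,-2.4,55,0.086,0,0,50, 0,-2.4,55,0.086,0,0,50]'
```

```text
time: 1.02
position: [0.4223, 0.493, 0.44]
tool_rot: [0.56, 1.497, -0.558]
ft_force: [0.7, -0.1, 0.3]
grip_width: 0.59
time: 1.65
position: [0.5857, 0.2739, 0.4398]
tool_rot: [0.89, 1.381, -0.889]
ft_force: [0.0, 0.7, 0.6]
grip_width: 0.575
```

```bash
python3 -m crank '[0,-2.4,55,0.086,0,0,50, 0,-2.4,55,0.086,0,0,50, 0,-2.4,55,0.086,0,0,50, 0,-2.4,55,0.05,0,0,50, 0,-2.4,55,0.05,0,0,50]'
cat > to.py <<'E'
from h import *
import sys
H=np.array([.374,-.235,.07]); w=-.137; n=np.array([np.cos(w),np.sin(w),0])
def bar(t): return H+.225*(np.cos(t)*n+np.sin(t)*np.array([0,0,1]))
def rel(tgt):
    s=ctrl.get_state(); M=R.from_rotvec(s['tool_rot']).as_matrix(); p=s['position']
    G=np.c_[[0,0,-1],n,np.cross([0,0,-1],n)]
    print('grasp pt',(p+.164*M[:,0]).round(4),'shift mm',(M.T@(np.array(tgt)-p-0)*1000).round(1),'turn',R.from_matrix(M.T@G).as_rotvec().round(3),'F',s['ft_force'].round(1),'w',round(s['grip_width'],3))
E
python3 -c "
from to import *
rel(bar(.55)+[0,0,.164+.09]);rel(bar(.55)+[0,0,.164])"
```

```text
time: 2.28
position: [0.6447, 0.0068, 0.4398]
tool_rot: [1.158, 1.241, -1.157]
ft_force: [-0.5, 0.4, 0.5]
grip_width: 0.574
grasp pt [0.6448 0.0068 0.2758] shift mm [ -1.8 -99.2 261.8] turn [ 0.207 -0.    -0.   ] F [-0.5  0.4  0.5] w 0.574
grasp pt [0.6448 0.0068 0.2758] shift mm [ 88.2 -99.2 261.8] turn [ 0.207 -0.    -0.   ] F [-0.5  0.4  0.5] w 0.574
```

```bash
python3 -m crank '[0,-20,52,0,0,0,50, 0,-20,52,0,0,0,50, 0,-20,52,0,0,0,50, 0,-20,52,0,0,0,50, 0,-19,52,0.207,0,0,50]'; python3 -m crank '[0,0,0,0,0,0,50, 0,0,0,0,0,0,50, 0,0,0,0,0,0,50, 0,0,0,0,0,0,50, 0,0,0,0,0,0,50]';python3 -c "
from to import *
rel(bar(.55)+[0,0,.164])
for c in ('scene','top'):
  shot(c,c+'1.png')
  print(c,[(np.round(d['at'],1).tolist(),round(d['confidence'],2)) for d in ctrl.mark_of(c,'stand_bar')], proj(c,bar(.55)))"
```

```text
time: 2.9
position: [0.5635, -0.2595, 0.4401]
tool_rot: [1.298, 1.149, -1.297]
ft_force: [1.0, 0.5, -0.3]
grip_width: 0.573
time: 3.52
position: [0.5647, -0.2571, 0.4397]
tool_rot: [1.293, 1.153, -1.293]
ft_force: [-0.6, -0.5, 0.2]
grip_width: 0.573
grasp pt [ 0.5648 -0.257   0.2757] shift mm [88.1 -0.3  4.2] turn [ 0.022 -0.    -0.   ] F [-0.6 -0.5  0.2] w 0.573
scene [([157.9, 227.5], 0.69)] [156.94831842 228.39793177]
top [([404.3, 177.8], 0.55)] [403.03899581 180.06135129]
```

View pics/scene1.png

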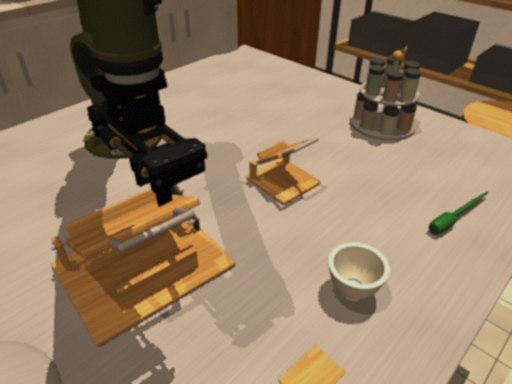

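The gripper hangs over the bar at about (157,228), and the model projection agrees with the networks to within 3 px. Next I descend.

```bash
python3 -m crank '[20,0,4,0.022,0,0,50, 20,0,0,0,0,0,50, 20,0,0,0,0,0,50, 16,0,0,0,0,0,50, 12,0,0,0,0,0,50]';python3 -c "
from to import *
rel(bar(.55)+[0,0,.164])
for c in ('scene','top'): shot(c,c+'2.png')
a=cv2.imread('pics/scene2.png')[130:340,40:260]
cv2.imwrite('pics/za2.png',cv2.resize(a,None,fx=2.8,fy=2.8,interpolation=2))"
```

```text
time: 4.35
position: [0.5638, -0.2617, 0.3502]
tool_rot: [1.31, 1.142, -1.311]
ft_force: [-0.5, 0.0, -0.5]
grip_width: 0.576
grasp pt [ 0.5636 -0.2616  0.1862] shift mm [-1.4  0.2 -0.5] turn [-0.001 -0.     0.001] F [-0.5  0.  -0.5] w 0.576
```

View pics/za2.png

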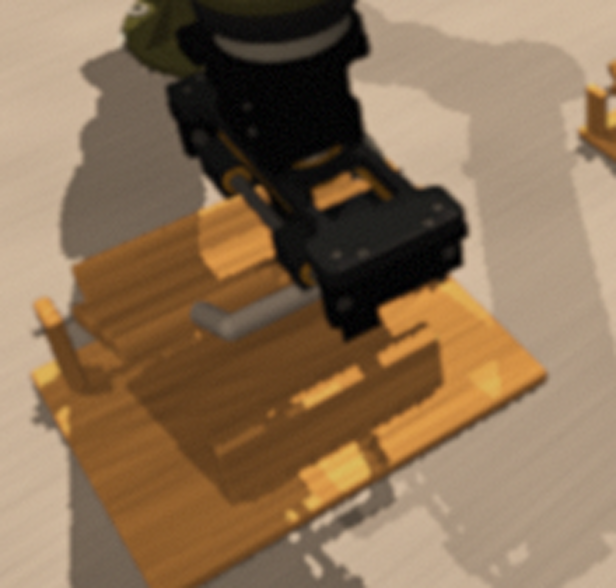

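The fingers straddle the bar (near (340,300) in the zoom) with no contact force. Close on it.

```bash
python3 -m crank '[0,0,0,0,0,0,8, 0,0,0,0,0,0,8, 0,0,0,0,0,0,8, 0,0,0,0,0,0,8, 0,0,0,0,0,0,8]' 30;python3 -c "
from to import *
rel(bar(.55)+[0,0,.164])
p=bar(.55)
for t in np.arange(.62,1.43,.0667):
  q=bar(t);print(round(t,2),'x',-1000*(q-p)[2].round(4),'y',(1000*(q-p)@n).round(1));p=q"
```

```text
time: 5.08
position: [0.5633, -0.2619, 0.3513]
tool_rot: [1.31, 1.142, -1.312]
ft_force: [-2.1, 0.9, -1.1]
grip_width: 0.149
grasp pt [ 0.5629 -0.2618  0.1873] shift mm [-0.3  0.7 -0.8] turn [-0.002 -0.     0.002] F [-2.1  0.9 -1.1] w 0.149
0.62 x -13.100000000000001 y -8.7
0.69 x -11.9 y -9.1
0.75 x -11.299999999999999 y -9.9
0.82 x -10.6 y -10.6
0.89 x -9.9 y -11.3
0.95 x -9.1 y -11.9
1.02 x -8.3 y -12.5
1.09 x -7.4 y -13.0
1.15 x -6.5 y -13.5
1.22 x -5.6 y -13.9
1.29 x -4.7 y -14.3
1.35 x -3.7 y -14.5
1.42 x -2.7 y -14.8
```

Gripped (13 mm opening ≈ 14 mm bar). Now I lift along the arc.

```bash
python3 -m crank '[-13.1,-8.7,0,0,0,0,8, -11.9,-9.1,0,0,0,0,8, -11.3,-9.9,0,0,0,0,8, -10.6,-10.6,0,0,0,0,8, -9.9,-11.3,0,0,0,0,8]';python3 -c "
from to import *
rel(bar(.89)+[0,0,.164])"
```

```text
time: 5.7
position: [0.5149, -0.2552, 0.4108]
tool_rot: [1.312, 1.136, -1.307]
ft_force: [6.7, -3.2, 0.4]
grip_width: 0.15
grasp pt [ 0.5157 -0.2554  0.2468] shift mm [ 2.  -0.7 -0.8] turn [-0.001  0.001 -0.005] F [ 6.7 -3.2  0.4] w 0.15
```

```bash
python3 -m crank '[-9.1,-11.9,0,0,0,0,8, -8.3,-12.5,0,0,0,0,8, -7.4,-13,0,0,0,0,8, -6.5,-13.5,0,0,0,0,8, -5.6,-13.9,0,0,0,0,8]';python3 -c "
from to import *
rel(bar(1.22)+[0,0,.164])
shot('scene','scene3.png')"
```

```text
time: 6.32
position: [0.4514, -0.2467, 0.4497]
tool_rot: [1.314, 1.131, -1.303]
ft_force: [7.0, -2.0, 8.5]
grip_width: 0.147
grasp pt [ 0.4532 -0.2471  0.2857] shift mm [ 4.4 -1.  -1. ] turn [-0.001  0.001 -0.011] F [ 7.  -2.   8.5] w 0.147
```

View pics/scene3.png

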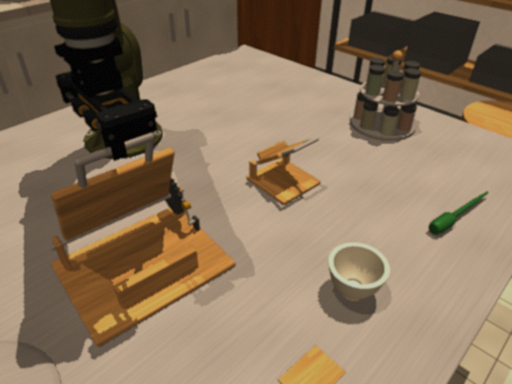

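The board is nearly upright and still held, with the bar near (115,160). Continue to about 1.42 rad.

```bash
python3 -m crank '[-4.7,-14.3,0,0,0,0,8, -3.7,-14.5,0,0,0,0,8, -2.7,-14.8,0,0,0,0,8, 0,0,0,0,0,0,8, 0,0,0,0,0,0,8]';python3 -c "
from to import *
rel(bar(1.42)+[0,0,.164])
shot('scene','scene4.png')
for c in('scene','top'):
  if c=='top':shot(c,'top4.png')
  print(c,[(np.round(d['at'],1).tolist(),round(d['confidence'],2)) for d in ctrl.mark_of(c,'stand_bar')], [proj(c,bar(t)).round(1) for t in (1.2,1.3,1.42)])
p=bar(1.42)
for t in np.linspace(1.42,0,21)[1:]:
  q=bar(t);print(round(t,2),'x',-1000*(q-p)[2].round(4),'y',(1000*(q-p)@n).round(1));p=q"
```

```text
time: 7.0
position: [0.4126, -0.2405, 0.4613]
tool_rot: [1.317, 1.118, -1.291]
ft_force: [26.2, -7.3, -1.4]
grip_width: 0.147
grasp pt [ 0.4169 -0.2418  0.2974] shift mm [ 4.7 -5.3 -0.2] turn [ 0.001  0.004 -0.027] F [26.2 -7.3 -1.4] w 0.147
scene [([104.1, 130.4], 0.59)] [array([115.6, 148.4]), array([109.1, 139. ]), array([101.8, 129.4])]
top [([413.4, 246.5], 0.7)] [array([413.2, 227.9]), array([413.2, 239.8]), array([412.5, 255.3])]
1.35 x 3.0 y 15.7
1.28 x 4.1000000000000005 y 15.4
1.21 x 5.1000000000000005 y 15.1
1.14 x 6.2 y 14.7
1.06 x 7.2 y 14.2
0.99 x 8.200000000000001 y 13.7
0.92 x 9.2 y 13.1
0.85 x 10.1 y 12.4
0.78 x 10.9 y 11.6
0.71 x 11.700000000000001 y 10.8
0.64 x 12.5 y 10.0
0.57 x 13.2 y 9.1
0.5 x 13.799999999999999 y 8.1
0.43 x 14.3 y 7.1
0.36 x 14.8 y 6.1
0.28 x 15.2 y 5.0
0.21 x 15.5 y 3.9
0.14 x 15.7 y 2.8
0.07 x 15.9 y 1.7
0.0 x 16.0 y 0.6
```

View pics/scene4.png

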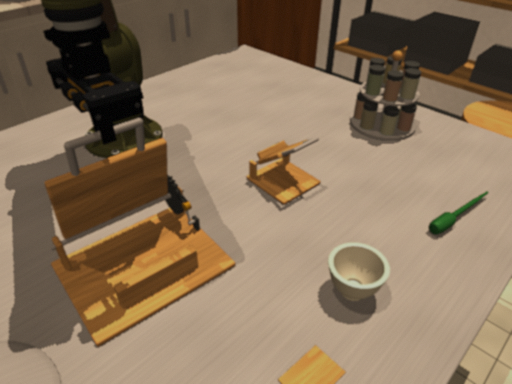

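```bash
python3 -m crank '[0,0,0,0,0,0,8, 0,0,0,0,0,0,8, 0,0,0,0,0,0,8, 0,0,0,0,0,0,8, 0,0,0,0,0,0,8]';python3 -c "
from to import *
rel(bar(1.42)+[0,0,.164])
shot('scene','scene5.png')
a=cv2.imread('pics/scene5.png')[90:300,40:260]
cv2.imwrite('pics/za5.png',cv2.resize(a,None,fx=2.8,fy=2.8,interpolation=2))"
```

```text
time: 7.82
position: [0.4125, -0.2406, 0.4614]
tool_rot: [1.316, 1.118, -1.292]
ft_force: [25.8, -7.3, -1.0]
grip_width: 0.153
grasp pt [ 0.4166 -0.2418  0.2975] shift mm [ 4.8 -5.2 -0.3] turn [ 0.001  0.004 -0.026] F [25.8 -7.3 -1. ] w 0.153
```

View pics/za5.png

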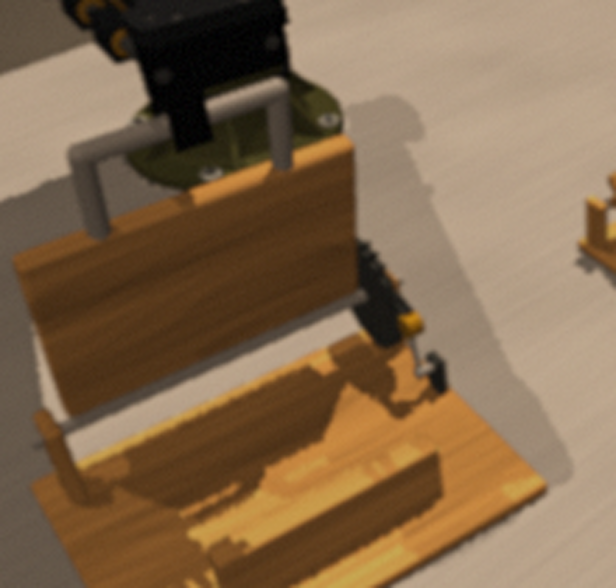

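```bash
python3 -c "
from to import *
shot('top','top5.png')
ims=[]
for f in ('top0','top5'):
  a=cv2.imread('pics/'+f+'.png')[225:305,295:350]; ims.append(cv2.resize(a,None,fx=4,fy=4,interpolation=2))
top=np.hstack(ims)
ims=[]
for f in ('scene0','scene3','scene5'):
  a=cv2.imread('pics/'+f+'.png')[165:240,150:215]; ims.append(cv2.resize(a,None,fx=4,fy=4,interpolation=2))
s=np.hstack(ims)
C=np.zeros((620,800,3),np.uint8);C[:top.shape[0],:top.shape[1]]=top;C[320:320+s.shape[0],:s.shape[1]]=s
cv2.imwrite('pics/cmp.png',C)"
```

```text
(no output)
```

View pics/cmp.png

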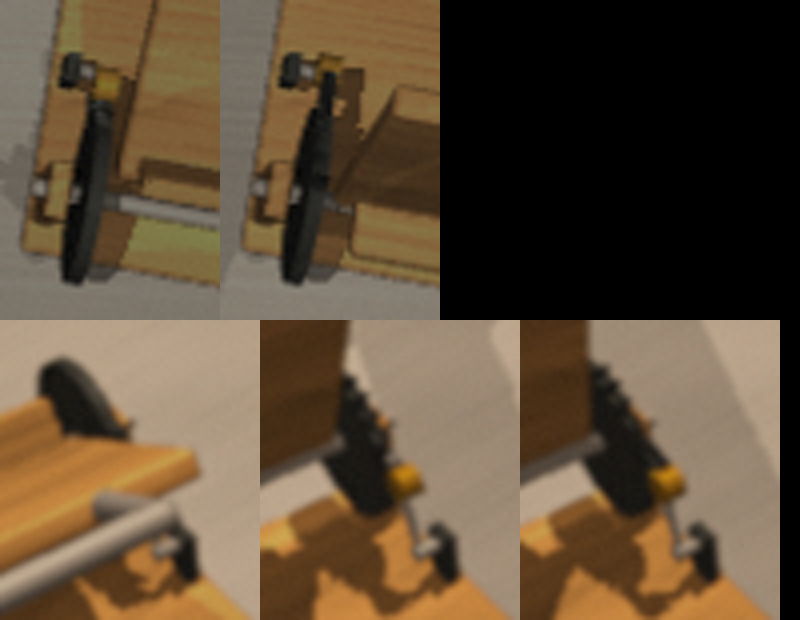

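View pics/top5.png

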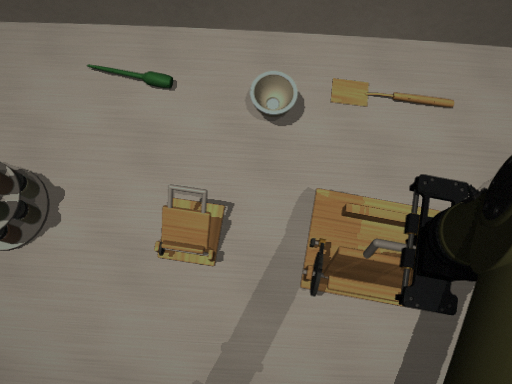

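```bash
python3 -c "
from to import *
a=cv2.imread('pics/top5.png')[180:310,295:480]
cv2.imwrite('pics/zt5.png',cv2.resize(a,None,fx=4,fy=4,interpolation=2))
print(tri((140,121.4),(370,251)))
for p in((63.2,241.8),(170.4,196)):
  q=atz('scene',p,.07);print(q,'n offset from H',(q-H)@n)
print([((q:=atz('top',p,.07))-H)@n for p in((322.9,275.1),(430,294.3))])
s=ctrl.get_state();print(s['joint_positions'].round(3),s['torque'].round(2))
"
```

```text
(array([ 0.41283254, -0.17214874,  0.28233322]), np.float64(0.0020918752011039768))
[ 0.35393512 -0.34460923  0.07      ] n offset from H -0.004907340207881366
[ 0.38985659 -0.11794727  0.07      ] n offset from H -0.0002780878298080448
[np.float64(-0.0044071526722259495), np.float64(-0.0021965549158067823)]
[-0.211 -0.128  0.631  1.802  0.073  1.418  0.271] [-1.54 -5.58 -0.  ]
```

View pics/zt5.png

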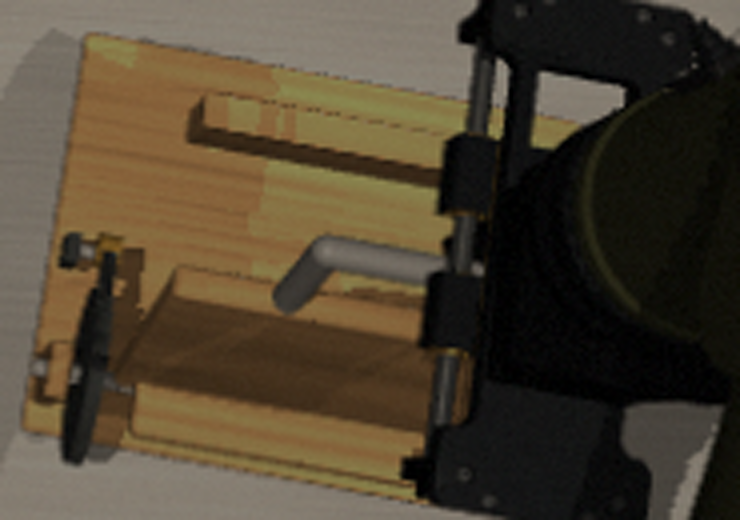

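```bash
python3 -c "
from to import *
m=np.array([-n[1],n[0],0])
def pt(t,r,y,d,H0=H-.003*n):
  u=np.cos(t)*n+np.array([0,0,np.sin(t)]); v=-np.sin(t)*n+np.array([0,0,np.cos(t)]); return H0+r*u+y*m+d*v
# v: toward robot/up side ; front face = -v
for t in (1.3,1.35,1.4,1.45,1.52):
  print(t,'top front+y corner (340,247)',proj('top',pt(t,.165,.11,-.008)).round(1),'scene front corners (166,140),(45,182)',proj('scene',pt(t,.165,.11,-.008)).round(1),proj('scene',pt(t,.165,-.11,-.008)).round(1),'bar+y end scn(140,121.4) top(376,240)',proj('scene',pt(t,.225,.06,0)).round(1),proj('top',pt(t,.225,.06,0)).round(1))
"
```

```text
1.3 top front+y corner (340,247) [339.3 239.2] scene front corners (166,140),(45,182) [170.  145.1] [ 48.4 190.9] bar+y end scn(140,121.4) top(376,240) [142.2 126.7] [377.  234.8]
1.35 top front+y corner (340,247) [338.9 243.4] scene front corners (166,140),(45,182) [167.7 142.2] [ 46.4 187.3] bar+y end scn(140,121.4) top(376,240) [139.  122.7] [376.5 241.1]
1.4 top front+y corner (340,247) [338.4 247.8] scene front corners (166,140),(45,182) [165.4 139.4] [ 44.4 183.9] bar+y end scn(140,121.4) top(376,240) [135.9 119.1] [376.  247.6]
1.45 top front+y corner (340,247) [337.9 252.2] scene front corners (166,140),(45,182) [163.2 136.9] [ 42.5 180.7] bar+y end scn(140,121.4) top(376,240) [132.8 115.7] [375.3 254.2]
1.52 top front+y corner (340,247) [337.  258.6] scene front corners (166,140),(45,182) [160.1 133.7] [ 40.  176.6] bar+y end scn(140,121.4) top(376,240) [128.7 111.6] [374.2 263.8]
```

Board corners in both views put the angle at about 1.38 rad, past the 1.3 tipping point, although a steady 26 N resists there. I'll lower in part and watch the force near the top notch.

```bash
python3 -m crank '[3,15.7,0,0,0,0,8, 4.1,15.4,0,0,0,0,8, 5.1,15.1,0,0,0,0,8, 6.2,14.7,0,0,0,0,8, 7.2,14.2,0,0,0,0,8]';python3 -c "
from to import *
rel(bar(1.06)+[0,0,.164])"
```

```text
time: 8.55
position: [0.4821, -0.2509, 0.4339]
tool_rot: [1.312, 1.137, -1.307]
ft_force: [1.3, -0.2, 5.8]
grip_width: 0.153
grasp pt [ 0.4828 -0.251   0.2699] shift mm [ 3.6  0.7 -1. ] turn [-0.001  0.    -0.004] F [ 1.3 -0.2  5.8] w 0.153
```

```bash
python3 -m crank '[4,7,0,0,0,0,8, 4.2,6.7,0,0,0,0,8, 4.5,6.6,0,0,0,0,8, 4.7,6.5,0,0,0,0,8, 5,6.2,0,0,0,0,8]';python3 -c "
from to import *
rel(bar(.89)+[0,0,.164])
shot('scene','scene6.png');shot('top','top6.png')
a=cv2.imread('pics/scene6.png')[90:300,40:260]
cv2.imwrite('pics/za6.png',cv2.resize(a,None,fx=2.8,fy=2.8,interpolation=2))"
```

```text
time: 9.18
position: [0.5124, -0.2555, 0.4124]
tool_rot: [1.312, 1.144, -1.312]
ft_force: [-0.5, -0.0, 0.7]
grip_width: 0.15
grasp pt [ 0.512  -0.255   0.2484] shift mm [ 3.5  1.7 -1.4] turn [-0.002 -0.003  0.003] F [-0.5 -0.   0.7] w 0.15
```

View pics/za6.png

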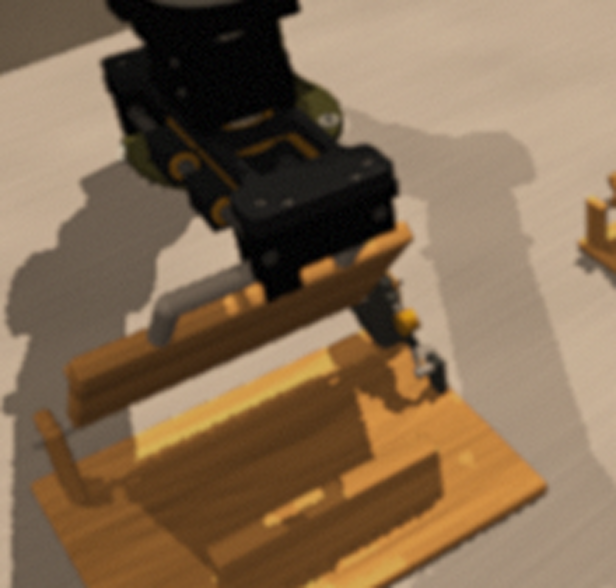

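The board is at about 0.9 rad, below the top notch, with no force on the tool, so the pawl is clear. Keep lowering.

```bash
python3 -m crank '[10.3,11.9,0,0,0,0,8, 11.2,11.1,0,0,0,0,8, 11.9,10.3,0,0,0,0,8, 12.6,9.5,0,0,0,0,8, 13.2,8.5,0,0,0,0,8]';python3 -c "
from to import *
rel(bar(.54)+[0,0,.164])
p=bar(.54)
for t in np.linspace(.54,0,11)[1:]:
  q=bar(t);print(round(t,2),'x',-1000*(q-p)[2].round(4),'y',(1000*(q-p)@n).round(1));p=q"
```

```text
time: 9.9
position: [0.565, -0.2622, 0.3476]
tool_rot: [1.309, 1.143, -1.313]
ft_force: [-5.6, 0.7, 5.5]
grip_width: 0.149
grasp pt [ 0.5644 -0.2621  0.1836] shift mm [-2.1  0.  -0.9] turn [-0.002 -0.     0.004] F [-5.6  0.7  5.5] w 0.149
0.49 x 10.6 y 6.0
0.43 x 10.9 y 5.4
0.38 x 11.2 y 4.8
0.32 x 11.4 y 4.2
0.27 x 11.6 y 3.6
0.22 x 11.799999999999999 y 2.9
0.16 x 11.9 y 2.3
0.11 x 12.0 y 1.6
0.05 x 12.1 y 1.0
0.0 x 12.1 y 0.3
```

```bash
python3 -m crank '[10.6,6,0,0,0,0,8, 10.9,5.4,0,0,0,0,8, 11.2,4.8,0,0,0,0,8, 11.4,4.2,0,0,0,0,8, 11.6,3.6,0,0,0,0,8]';python3 -c "
from to import *
rel(bar(.27)+[0,0,.164])"
```

```text
time: 10.52
position: [0.5875, -0.2654, 0.2914]
tool_rot: [1.309, 1.147, -1.316]
ft_force: [-10.4, 2.0, 9.6]
grip_width: 0.15
grasp pt [ 0.5863 -0.2651  0.1274] shift mm [-2.7  1.2 -1. ] turn [-0.002 -0.001  0.008] F [-10.4   2.    9.6] w 0.15
```

```bash
python3 -m crank '[11.8,1.5,0,0,0,0,8, 11.9,1,0,0,0,0,8, 12,0.8,0,0,0,0,8, 12,0.5,0,0,0,0,8, 9,0,0,0,0,0,8]';python3 -c "
from to import *
rel(bar(0)+[0,0,.164])"
```

```text
time: 11.15
position: [0.5929, -0.2662, 0.2366]
tool_rot: [1.31, 1.141, -1.311]
ft_force: [-13.9, 4.8, 40.5]
grip_width: 0.148
grasp pt [ 0.5928 -0.2662  0.0726] shift mm [ 2.6  3.9 -1. ] turn [-0.001  0.     0.001] F [-13.9   4.8  40.5] w 0.148
```

The 40 N upward at bar height 0.0726 means the board is on its base. I'll ease off slightly and release.

```bash
python3 -m crank '[-2,0,0,0,0,0,8, 0,0,0,0,0,0,45, 0,0,0,0,0,0,45, 0,0,0,0,0,0,45, 0,0,0,0,0,0,45]';python3 -c "
from to import *
rel(bar(0)+[0,0,.164])
shot('scene','scene7.png')"
```

```text
time: 11.78
position: [0.593, -0.2657, 0.239]
tool_rot: [1.311, 1.14, -1.31]
ft_force: [-0.5, -0.0, 0.2]
grip_width: 0.481
grasp pt [ 0.5931 -0.2657  0.075 ] shift mm [ 5.   3.8 -0.5] turn [-0.001 -0.    -0.   ] F [-0.5 -0.   0.2] w 0.481
```

View pics/scene7.png

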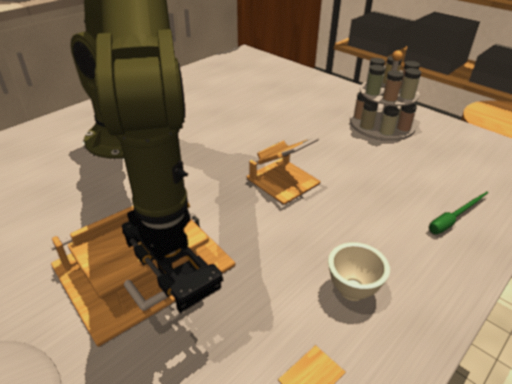

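The board is flat, the jaws are open and there is no force. Back straight up.

```bash
python3 -m crank '[-10,0,0,0,0,0,45, -20,0,0,0,0,0,45, -30,0,0,0,0,0,45, -40,0,0,0,0,0,45, -40,0,0,0,0,0,45]'; python3 -m crank '[-40,0,0,0,0,0,45, -30,0,0,0,0,0,45, 0,0,0,0,0,0,45, 0,0,0,0,0,0,45, 0,0,0,0,0,0,45]';python3 -c "
from to import *
rel(bar(0)+[0,0,.164])
for c in('scene','top'):
  shot(c,c+'8.png')
  for t in ('stand_bar','phone_bar'): print(c,t,[(np.round(d['at'],1).tolist(),round(d['confidence'],2)) for d in ctrl.mark_of(c,t)])
  print([proj(c,bar(t)-.003*n).round(1) for t in (0,.08,.31)])
"
```

```text
time: 12.45
position: [0.5926, -0.2661, 0.382]
tool_rot: [1.311, 1.139, -1.309]
ft_force: [0.1, -0.2, 0.1]
grip_width: 0.517
time: 13.08
position: [0.5926, -0.2656, 0.4478]
tool_rot: [1.31, 1.142, -1.312]
ft_force: [-0.2, -0.2, -0.1]
grip_width: 0.515
grasp pt [ 0.5923 -0.2655  0.2838] shift mm [213.8   4.7  -0.4] turn [-0.001 -0.001  0.002] F [-0.2 -0.2 -0.1] w 0.515
scene stand_bar [([174.8, 288.3], 0.83)]
scene phone_bar [([303.8, 143.8], 0.86)]
[array([175. , 288.4]), array([173.6, 281.3]), array([167. , 257.1])]
top stand_bar [([388.9, 180.7], 0.98)]
top phone_bar [([190.1, 188.6], 0.66)]
[array([387.4, 181.5]), array([389.7, 179.6]), array([396.4, 177.5])]
```

View pics/scene8.png

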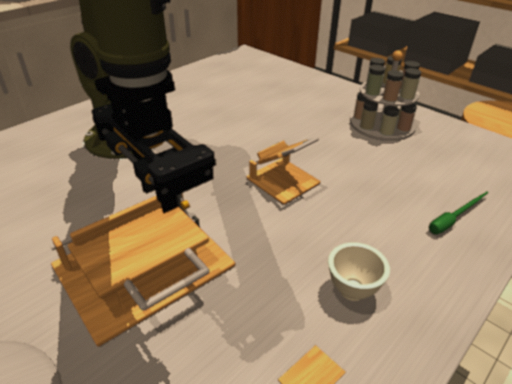

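The board lies flat with its bar at (175,288), exactly where 0 rad projects. The phone stand's bar is unmoved at (304,144), and the gripper is clear.

```bash
python3 -c "
from h import *
print(ctrl.close_job())"
```

```text
the job is handed in; nothing more can be done
None
```

The cookbook stand is folded flat and the job is handed in after about 13 s of the 48 s; the hand-in gives no verdict. I gripped the bar at the 0.55 notch and lifted the board to about 1.38 rad. I then lowered it onto its base, opened the fingers and backed straight up.

**Last checks:**
- **Board:** the scene camera shows the bar at (174.8, 288.3), against a predicted (175.0, 288.4) for exactly flat. The top camera is about 2 px off flat; read alone it fits roughly 0.05 rad, still inside the 0.08 limit.
- **Phone stand:** its bar is within 2 px of where it started in both pictures.
- **Contact:** the force on the tool is about 0 N, with the gripper about 21 cm above the folded bar.

**What disagreed:**
- **Lift:** near the top I met an unexplained steady resistance of about 26 N, at an angle short of the 1.52 stop. I could not see the pawl tip in the pictures, but the board then passed the 1.04 notch with almost no force.
- **Landing:** pressing the board onto its base briefly gave 40 N upward, about 43 N in total, at the wrist. I eased off before letting go. It went through the gripped bar, so I do not expect it to count against the 40 N limit on the arm or gripper body.

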